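Change over the firebrick soldering hearth

TASK

Change the work in the firebrick hearth: lift its two loose front bricks out and stand both upright in the metal tray, move the finished round-flanged part from the honeycomb soldering block inside to the middle of the steel bench block, and stand the square-flanged part in the middle of the soldering block in its stead. Then close the hearth again with each brick standing where, and square to the hearth as, it stood before. Leave the small black-lidded jar and the third-hand stand alone.

Things in the scene. Friction and masses are not known exactly. Their poses are not given: they have to be found in the camera images.
- hearth: Fixed hearth of pale firebrick on the bench. Origin on the bench under the middle of its soldering block; x points into the hearth, away from its open front, y left, z up. Side walls 92 mm high, 44 mm thick, inner faces at y = +85 and -85 mm, from x = -29 to +109; back wall 112 mm high, front face at x = +111. Two loose bricks close the front (x about -72, y about +57 and -57)
- pad_top (a point): Middle of the top face of the soldering block inside the hearth: a fixed white ceramic slab, 64 x 64 mm and 12 mm high, with a grid of small holes
- thin_brick: Loose pale firebrick standing on end in the hearth's front: the taller, thinner one, 44 mm thick (its x), 92 mm wide (its y), 138 mm high (z), 0.3 kg. Origin: centre of its underside. It may be on the left or on the right; grasp it across its thickness near the top
- thick_brick: Loose pale firebrick standing on end in the hearth's front: the shorter, thicker one, 62 mm thick (its x), 95 mm wide (its y), 112 mm high (z), 0.36 kg. Origin: centre of its underside. It may be on the left or on the right; grasp it across its thickness near the top
- round_part: Finished brass part, at first on the soldering block: round flange 42 mm across and 5 mm thick, with an upright tube 24 mm in diameter on it, 32 mm high over all, 0.12 kg. Origin: centre of its underside; z up along the tube
- square_part: Next brass part, at first on the bench to the left of the hearth: square flange 42 x 42 mm and 5 mm thick, with an upright tube 24 mm in diameter on it, 32 mm high over all, 0.12 kg. Origin: centre of its underside; z up along the tube
- bench_block: Fixed steel bench block to the left of the hearth, 80 x 80 mm, its top face 22 mm above the bench. Origin: centre of its underside
- tray: Fixed aluminium sheet tray to the right of the hearth, 342 mm along its x and 237 mm along its y, rim 24 mm high, floor 2 mm thick (clear floor about 320 x 216 mm). Origin: centre of its underside
- paste_jar: Bystander: small white jar with a black lid, 54 mm across, 72 mm high. Origin: centre of its underside
- third_hand: Bystander: third-hand stand (round black foot with a cross-lock tweezer on top), 64 x 136 x 64 mm. Origin: centre of its underside
There are look-alikes about, which are no part of the job. What is shaped like the round_part but turquoise is not meant.

How it is judged:
By the outcome, as a careful person would: the job done as asked, in the order asked, and still so for the second after the job is handed in, with the robot touching nothing.
It also fails if it takes over 133 s, if anything falls off the work surface, if the arm or the gripper's body presses on something with over 40 N, if the wrist force passes 120 N, or if a joint passes its speed limit or range.

ROBOT

A 6-joint arm with a two-finger parallel gripper is mounted at the origin on a cart in front of the work surface, level with it; the furniture and walls round the work are solid. World frame = base frame: x ahead of the robot, y to its left, z up, the work surface at z = 0. Lengths are in m, angles in rad, forces in N, time in s.
With the tool pointing down it reaches from about 0.35 to 0.725 m from the base axis. Payload 4.3 kg.
Tool frame: the origin (TCP) lies midway between the tips of the shut fingers; the grasp point (between the pads) lies 19 mm behind it; z points along the fingers, y is the line along which they close (so a half turn about z gives the same grasp; the last joint's range is limited). The gripper opens to 85 mm and grips with 20 to 120 N. Pads are 22 mm wide; open, the fingers measure 114 mm over their backs; the gripper's body (76 mm by 85 mm) begins 54 mm behind the grasp point. The pads swing forward as they close: fully open they stand 13 mm farther back than shut.
Start: joints at [-1.361, 0.377, 0.081, 1.274, 0, 1.46], TCP at [0.181, -0.546, 0.231] pointing down, gripper open.
Joint ranges: [-2.72, 2.72], [-0.84, 1.66], [-1.02, 1.22], [-1.77, 2.12], [-1.37, 1.28], [-3.14, 3.14]. Speed limits (rad/s): [2.57, 2.57, 3.14, 3.14, 3.14, 3.14].

INTERFACE

Orientations are given as a unit quaternion [w, x, y, z].
In Python, from bench import * gives the robot as it stands.
- The arm moves only by the tool apply_moves, never from a script. Its argument "motion" is a list of rows, each a list of 6 numbers: the shift along the world's x, y, z in units of 0.15 m (1.0 is 0.15 m), then the turn, a rotation vector about the world's x, y, z in units of 90 degrees (1.0 is 90 degrees). A call has exactly 8 rows; each row shifts and turns the commanded pose from where the row before left it; what a row does not reach is not made up. A row lasts 1/8 s, in which the tool goes at most 62.5 mm and 10.7 degrees, less where a joint would pass 70% of its speed; a pose out of reach is approached as far as the arm can. A call with a number of a shift or a turn outside -1 to 1 is refused whole. A call with a gripper value outside its range is refused whole. "grip" is the opening, from 0 (shut) to 1 (fully open), set as the call begins (left out, the last holds). The fingers move at their own pace and stop on an object; "squeeze" is the grip in N (left out, the last holds). Time passes only in rows, so rows that do not move let the fingers close, or fill a call up. It gives the time, the measured TCP pose, the force, the opening and the grip force at its end, in the units of the state.
- state(): the state, without advancing time (a new reading comes with each control period).
- read_camera(name): name is "scene" or "top" or "wrist"; returns a dict with "image" (480x640x3 uint8, red, green, blue), "range_z" (480x640 float32, m along the optical axis (not along the pixel's ray), 0 where there is no reading), "mtx" (3x3 intrinsics, pixels), "k1" (the pictures are not rectified: a ray, as slopes to the right and down, at radius r is drawn at 1 + k1 r^2 times it, then the intrinsics apply), "R" (3x3) and "t" (3): a world point X has camera coordinates R X + t. Camera axes: x right, y down, z forward; pixel columns grow to the right and rows downward; lengths in m; the calibration is good to about 2 mm. A picture is of the moment at which its call begins.
- sign_off(): hands the job in; it is judged then, once.
The state is a dict: "time": time; "joint_pos": joint angles; "qd": joint speeds; "effort": joint torques, N m; "tool_pos": TCP position; "tcp_rot": TCP orientation; "contact_force": force on the tool from outside, world axes, zero at the start; "torque": the same for the moment, N m; "gripper_width": opening from 0.0 (shut) to 1.0 (fully open); "grip_force": force on a finger pad.
Only numpy, scipy, OpenCV 4.12 (cv2) and the standard library are available. Lean on these libraries where they do the work, as an engineer would, in place of code of your own. Each camera call takes 0.05 s, during which the arm holds its last target. There are 200 camera calls.

## Working session

There is one attempt and no reset: what is moved stays moved. The work goes in short steps, Python scripts to look and compute and a tool call to move; the robot and the scene stay as the last step left them, time stands still between calls to the robot, and variables do not carry over. Pictures are saved under pics/ and viewed, at most 14 in all, crops included, and the job is handed in when it is done.

Besides the shell and the picture viewer there is one more tool, called after "Request:" by a JSON object that holds its "fn" and its "kwargs", one argument or row to a line. apply_moves: Moves the arm, as the interface text tells. Shifts and turns lie within -1 to 1; 1 stands for 0.15 m of shift or 90 degrees of turn. Its arguments: {"type":"object","properties":{"motion":{"type":"array"},"grip":{"type":"number"},"squeeze":{"type":"number"}},"required":["motion"]}

```bash
mkdir -p pics; ls
cat > h.py <<'E'
from bench import *
import numpy as np, cv2, pickle
def shot(n,tag):
    c=read_camera(n); cv2.imwrite(f'pics/{tag}.png',c['image'][:,:,::-1]); pickle.dump(c,open(f'{tag}.pkl','wb')); return c
def load(tag): return pickle.load(open(f'{tag}.pkl','rb'))
def ray(c,u,v):
    K=c['mtx']; d=np.array([(u-K[0,2])/K[0,0],(v-K[1,2])/K[1,1]]); s=d.copy()
    for _ in range(20): s=d/(1+c['k1']*(s@s))
    R=np.array(c['R']); return -R.T@c['t'], R.T@np.array([s[0],s[1],1])
def onz(c,u,v,z):
    o,d=ray(c,u,v); return o+d*(z-o[2])/d[2]
def cloud(c):
    h,w=c['range_z'].shape; K=c['mtx']; vv,uu=np.mgrid[:h,:w]
    d=np.stack([(uu-K[0,2])/K[0,0],(vv-K[1,2])/K[1,1]],-1); s=d.copy()
    for _ in range(20): s=d/(1+c['k1']*(s**2).sum(-1,keepdims=True))
    Z=c['range_z'][...,None]; P=np.concatenate([s*Z,Z],-1)
    return (P-np.array(c['t']))@np.array(c['R'])
E
python3 - <<'E'
from h import *
for n in ['scene','top']:
    c=shot(n,n+'0'); print(n,c['mtx'],c['k1'],c['R'],c['t'])
print(state())
E
```

```text
pics
scene [[584.78022614   0.         323.70614286]
 [  0.         584.78022614 241.59523717]
 [  0.           0.           1.        ]] 0.007591773971201338 [[-0.79726865 -0.60341333  0.01597019]
 [-0.46471834  0.59670141 -0.65420509]
 [ 0.38522664 -0.52899885 -0.75614857]] [0.53636069 0.27408054 1.12675354]
top [[624.86617438   0.         307.73455496]
 [  0.         624.86617438 239.34359133]
 [  0.           0.           1.        ]] -0.10836562420492642 [[-0.01469754 -0.99969916  0.01963581]
 [-0.9972343   0.01322479 -0.07313582]
 [ 0.07285413 -0.02065642 -0.99712867]] [0.06291801 0.60026855 1.5147535 ]
{'time': 0.1, 'joint_pos': array([-1.36132770e+00,  3.78027884e-01,  7.97846446e-02,  1.27443629e+00,
       -6.57706773e-06,  1.46051734e+00]), 'qd': array([ 0.00082614, -0.002341  ,  0.00179654,  0.00107468,  0.00077942,
       -0.00137169]), 'effort': array([ 9.05708348e-04, -4.64694321e+01,  2.70582837e+01,  1.21129153e-02,
       -2.32457569e-04, -2.76608773e-06]), 'tool_pos': array([ 0.18062892, -0.54526596,  0.23044245]), 'tcp_rot': array([-9.40277799e-04,  9.87246942e-01,  1.59193559e-01, -4.99637609e-05]), 'contact_force': array([-0.06515526,  0.09471629, -0.34582227]), 'torque': array([ 0.04082438, -0.00903432,  0.02810817]), 'grip_force': 0.0, 'gripper_width': 0.997673315039412}
```

View pics/top0.png

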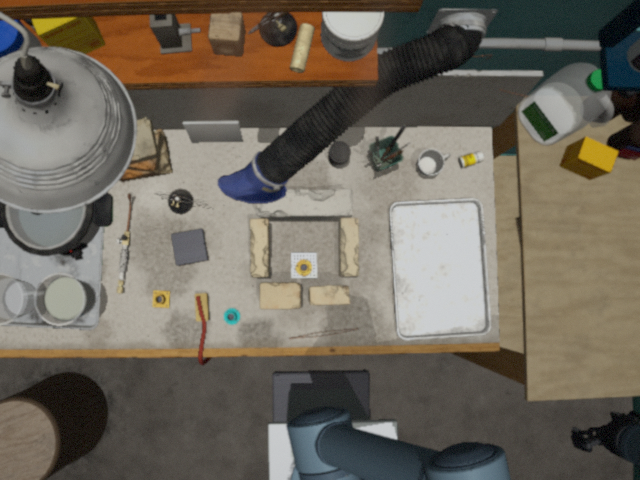

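View pics/scene0.png

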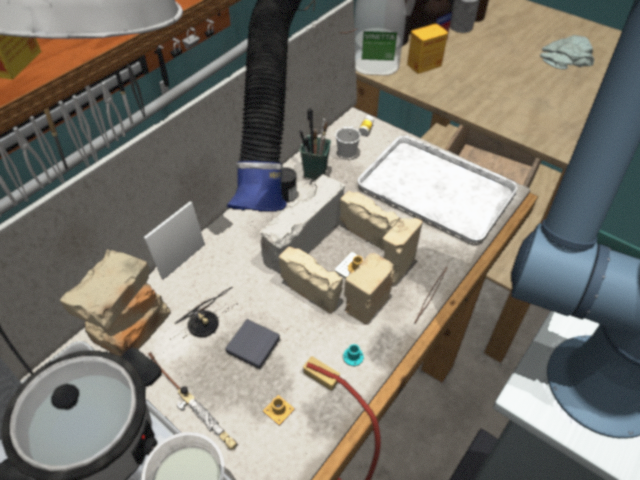

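The top view shows the hearth at about (303,265), bricks at (280,296) and (329,295), and the round part at (304,267). The tray is at (440,268), the steel block at (190,247), the square part at (161,299) and the turquoise decoy at (232,316). The black-lidded jar is at (339,153) and the third hand at (180,200). The scene view shows the same layout, with the fume hose hanging behind the hearth. Next I'll measure these.

Run:
```python
from h import *
np.set_printoptions(precision=4,suppress=True)
c=load('top0');P=cloud(c);s=load('scene0');Q=cloud(s)
for n,(u,v) in dict(hearthpad=(295,272),lb=(280,292),rb=(328,291),sq=(161,299),blk=(190,247),rnd=(304,267),bench=(250,300),tray=(440,268),hood=(250,185),hose=(320,120),hose2=(290,150),wl=(261,250),wr=(348,250),back=(310,200),lampedge=(128,130)).items(): print(n,P[v,u])
def comp(C,z0,z1,box,img=None,f=None):
    m=(C[...,2]>z0)&(C[...,2]<z1)&(C[...,0]>box[0])&(C[...,0]<box[1])&(C[...,1]>box[2])&(C[...,1]<box[3])
    n,l,st,ce=cv2.connectedComponentsWithStats(m.astype(np.uint8))
    for i in range(1,n):
        if st[i,4]>40:
            p=C[l==i]; r=cv2.minAreaRect((p[:,:2]*1000).astype(np.float32))
            print(st[i,4],ce[i],'rect',np.round(r[0],1),np.round(r[1],1),round(r[2],1),'z',np.percentile(p[:,2],[10,50,90]))
print('top');comp(P,.08,.17,(.3,.7,-.25,.25))
print('scene');comp(Q,.08,.17,(.3,.7,-.25,.25))
print('blk');comp(P,.015,.03,(.3,.75,.15,.4));comp(Q,.015,.03,(.3,.75,.15,.4))
```

```text
hearthpad [0.5215 0.0869 0.0124]
lb [0.474  0.1218 0.1194]
rb [0.4748 0.0126 0.133 ]
sq [0.4593 0.4179 0.0115]
blk [0.5861 0.3441 0.0211]
rnd [0.5334 0.0646 0.0183]
bench [0.454  0.1992 0.0006]
tray [ 0.5262 -0.2762  0.0015]
hood [0.7004 0.179  0.2517]
hose [0.7988 0.0359 0.3997]
hose2 [0.7521 0.0934 0.3525]
wl [0.5721 0.1654 0.0977]
wr [ 0.5695 -0.0379  0.0949]
back [0.6862 0.0498 0.1114]
lampedge [0.7082 0.3176 0.6991]
top
2955 [320.0602 218.2768] rect [604.5  57.9] [242.4 191. ] 89.8 z [0.0888 0.1089 0.1161]
907 [259.0882 246.0243] rect [578.6 171.9] [134.6  42.8] 0.6 z [0.0839 0.0918 0.0962]
1103 [279.1822 295.8096] rect [464.7 123.4] [94.8 60. ] 89.2 z [0.1082 0.1129 0.1166]
763 [328.6265 295.1206] rect [464.7  10.1] [91.7 43. ] 89.2 z [0.1302 0.1377 0.1421]
scene
6985 [343.0919 239.2017] rect [566.7  65.5] [266.8 261.6] 0.1 z [0.0865 0.108  0.1288]
blk
155 [181.8452 200.3226] rect [702.  364.7] [51.9 40.3] 0.4 z [0.0162 0.0197 0.0246]
1043 [189.2042 246.8447] rect [586.8 346.2] [81.4 81.9] 9.5 z [0.0186 0.023  0.027 ]
343 [202.3411 319.3848] rect [400.  314.8] [145.6  31.9] 3.0 z [0.0193 0.0247 0.0291]
59 [269.9831 261.4068] rect [691.  175.4] [42. 12.] 17.0 z [0.0166 0.0227 0.0285]
220 [309.9318 294.95  ] rect [574.7 193.2] [137.9  29.5] 10.7 z [0.0164 0.023  0.0283]
103 [360.1262 314.7573] rect [454.  168.3] [49.1 19.5] 22.2 z [0.0163 0.0228 0.029 ]
252 [202.2262 321.4008] rect [697.3 373.7] [46.7 45.7] 63.2 z [0.0157 0.0179 0.0232]
1484 [252.2325 342.0761] rect [586.3 348. ] [82.  82.1] 8.9 z [0.0191 0.0219 0.0243]
49 [352.7551 355.    ] rect [411.6 252. ] [23.2 10.3] 29.6 z [0.016  0.0231 0.029 ]
690 [333.0797 379.4652] rect [398.1 316.6] [150.9  32.1] 2.8 z [0.0185 0.0246 0.0279]
```

Run:
```python
from h import *
np.set_printoptions(precision=4,suppress=True)
for t,rois in (('top0',dict(sq=(145,285,178,312),rnd=(288,252,320,280))),('scene0',dict(sq=(255,385,300,430),rnd=(335,245,375,280)))):
    c=load(t);P=cloud(c);hsv=cv2.cvtColor(c['image'],cv2.COLOR_RGB2HSV)
    for n,(a,b,d,e) in rois.items():
        m=np.zeros(hsv.shape[:2],np.uint8); m[b:e,a:d]=cv2.inRange(hsv[b:e,a:d],(12,120,60),(32,255,255))
        l,lab,st,ce=cv2.connectedComponentsWithStats(m); i=1+np.argmax(st[1:,4]); q=P[lab==i]
        z=q[:,2]; zt=np.percentile(z,97); print(t,n,st[i],'zmed',np.percentile(z,[5,50,97]))
        pts=np.array([onz(c,u,v,.005 if n=='sq' else .017)[:2]*1000 for v,u in np.argwhere(lab==i)],np.float32)
        r=cv2.minAreaRect(pts); print('  flange-plane rect',np.round(r[0],1),np.round(r[1],1),round(r[2],1))
    # pad: white
    a,b,d,e=(285,248,325,285) if t=='top0' else (325,240,385,290)
    m=np.zeros(hsv.shape[:2],np.uint8); m[b:e,a:d]=cv2.inRange(hsv[b:e,a:d],(0,0,205),(179,40,255))
    pts=np.array([onz(c,u,v,.012)[:2]*1000 for v,u in np.argwhere(m)],np.float32);r=cv2.minAreaRect(pts); print(' pad',np.round(r[0],1),np.round(r[1],1),round(r[2],1))
    M=(P[...,0]>.3)&(P[...,0]<.75)&(P[...,1]<-.1)&(P[...,1]>-.45)&(P[...,2]>.014)&(P[...,2]<.035)
    l,lab,st,ce=cv2.connectedComponentsWithStats(M.astype(np.uint8)); i=1+np.argmax(st[1:,4])
    r=cv2.minAreaRect((P[lab==i][:,:2]*1000).astype(np.float32)); print(' tray rim',np.round(r[0],1),np.round(r[1],1),round(r[2],1))
    # hearth inner faces/back
    B=P[(P[...,2]>.03)&(P[...,2]<.085)&(P[...,0]>.63)&(P[...,0]<.66)&(abs(P[...,1]-.066)<.075)]
    if len(B)>20: f=np.polyfit(B[:,1],B[:,0],1); print(' back face n',len(B),'slope deg',np.degrees(np.arctan(f[0])),'x at y=.066',np.polyval(f,.066))
    for z0,z1,n,y0 in ((.104,.121,'thick',.123),(.129,.147,'thin',.010)):
        q=P[(P[...,2]>z0)&(P[...,2]<z1)&(abs(P[...,0]-.465)<.045)&(abs(P[...,1]-y0)<.055)]
        r=cv2.minAreaRect((q[:,:2]*1000).astype(np.float32)); print(' ',n,len(q),np.round(r[0],1),np.round(r[1],1),round(r[2],1),'z',np.median(q[:,2]))
```

```text
top0 sq [153 291  17  16 222] zmed [0.0009 0.0083 0.0353]
  flange-plane rect [460.4 419.4] [39.9 37. ] 89.4
top0 rnd [296 260  15  16 124] zmed [0.0139 0.0203 0.0471]
  flange-plane rect [532.8  65.6] [33.3 34.7] 67.4
 pad [542.2  65.7] [56.7 46.9] 89.2
 tray rim [ 525.8 -271.8] [342.8 240.1] 2.1
 back face n 165 slope deg 0.37425886794133206 x at y=.066 0.6498367814234357
  thick 1070 [464.7 123.4] [94.8 59.9] 89.2 z 0.11309173234738001
  thin 697 [464.7  10.4] [91.2 43. ] 89.2 z 0.13802691150273724
scene0 sq [264 396  29  28 421] zmed [0.0027 0.007  0.0335]
  flange-plane rect [458.9 421.4] [39.1 40.2] 87.8
scene0 rnd [349 257  13  15 102] zmed [0.0158 0.0312 0.0449]
  flange-plane rect [541.2  61.4] [15.7 44.8] 2.0
 pad [570.7  56.2] [86.5 70.4] 89.2
 tray rim [ 525.6 -270.4] [342.6 244.9] 2.5
 back face n 639 slope deg 0.5707173607313344 x at y=.066 0.6498589621968932
  thick 1160 [465.2 124.9] [96.6 61.4] 89.6 z 0.11161278634268229
  thin 696 [465.9  12.2] [93.2 45.5] 89.9 z 0.1369930660119663
```

Request:
{"fn": "apply_moves", "kwargs": {
  "motion": [
    [0.2,0.36,0.2,0,0,0.1],
    [0.2,0.4,0.2,0,0,0.1],
    [0.2,0.4,0.2,0,0,0.1],
    [0.2,0.4,0.1,0,0,0.1],
    [0.2,0.4,0,0,0,0.1],
    [0.2,0.4,0,0,0,0.1],
    [0.2,0.4,0,0,0,0.1],
    [0.2,0.4,0,0,0,0.09]
  ],
  "grip": 1
}}

```text
time: 1.1
tool_pos: [0.3985, -0.1146, 0.3231]
tcp_rot: [0.0, 0.709, 0.705, -0.0]
contact_force: [1.2, -0.6, 0.0]
gripper_width: 1.002
grip_force: 0.0
```

Request:
{"fn": "apply_moves", "kwargs": {
  "motion": [
    [0.1,0.3,0.1,0,0,0],
    [0.1,0.3,0.1,0,0,0],
    [0.1,0.3,0.1,0,0,0],
    [0.1,0.27,0,0,0,0],
    [0.04,0,0,0,0,0],
    [0,0,0,0,0,0],
    [0,0,0,0,0,0],
    [0,0,0,0,0,0]
  ]
}}

```text
time: 2.1
tool_pos: [0.4639, 0.058, 0.3683]
tcp_rot: [0.0, 0.711, 0.703, -0.0]
contact_force: [0.6, -0.2, -0.6]
gripper_width: 0.998
grip_force: 0.0
```

Run:
```python
from h import *
c=shot('wrist','w1'); R=np.array(c['R']); print(c['mtx'][0],c['k1'],-R.T@c['t'],R[2]); s=state(); print(s['tool_pos'],s['tcp_rot'],s['joint_pos'])
```

```text
[336.76154857   0.         320.3123408 ] -0.015522004708131084 [0.46506871 0.13711172 0.51059353] [-0.00339845 -0.30750361 -0.95154085]
[0.46392129 0.05816843 0.36840248] [7.68855405e-05 7.11223218e-01 7.02966235e-01 1.51442649e-05] [-1.10111006e-02  1.58250369e-01  1.40346998e-01  1.55276236e+00
 -8.66409845e-05  1.57146242e+00]
```

View pics/w1.png

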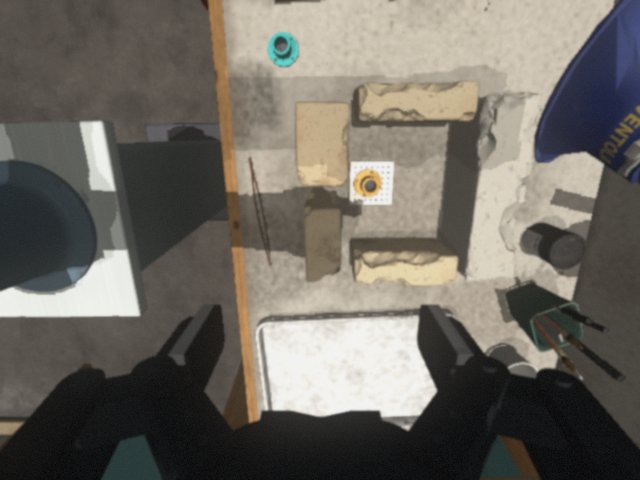

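The wrist view shows the thick brick at (322,144), the thin brick at (322,243), the pad at (371,183) with the brass ring on it, and the tray below.

```bash
cat >> h.py <<'E'
def bricks(c):
    P=cloud(c)
    for z0,z1,n,y0 in ((.104,.121,'thick',.123),(.131,.147,'thin',.010)):
        q=P[(P[...,2]>z0)&(P[...,2]<z1)&(abs(P[...,0]-.465)<.05)&(abs(P[...,1]-y0)<.055)]
        if len(q)<50: print(n,'none'); continue
        r=cv2.minAreaRect((q[:,:2]*1000).astype(np.float32)); print(n,len(q),np.round(r[0],1),np.round(r[1],1),round(r[2],1),'z',np.median(q[:,2]))
def brass(c,box,zf,zt):
    "box in world; flange-plane silhouette"
    P=cloud(c);hsv=cv2.cvtColor(c['image'],cv2.COLOR_RGB2HSV)
    m=cv2.inRange(hsv,(12,110,60),(32,255,255)).astype(bool)&(P[...,0]>box[0])&(P[...,0]<box[1])&(P[...,1]>box[2])&(P[...,1]<box[3])
    l,lab,st,ce=cv2.connectedComponentsWithStats(m.astype(np.uint8)); i=1+np.argmax(st[1:,4]); k=lab==i
    print('px',st[i],'z',np.percentile(P[k][:,2],[5,50,98]))
    for nm,zz,a,b in (('flange',zf,zf-.006,zf+.006),('rim',zt,zt-.007,zt+.007)):
        q=k&(P[...,2]>a)&(P[...,2]<b)
        if q.sum()<8: continue
        pts=np.array([onz(c,u,v,zz)[:2]*1000 for v,u in np.argwhere(q)],np.float32)
        r=cv2.minAreaRect(pts); e=cv2.minEnclosingCircle(pts); print(nm,len(pts),np.round(r[0],1),np.round(r[1],1),round(r[2],1),'circ',np.round(e[0],1),round(e[1],1))
E
python3 - <<'E'
from h import *
c=load('w1'); bricks(c); brass(c,(.5,.57,.03,.1),.017,.044)
P=cloud(c);hsv=cv2.cvtColor(c['image'],cv2.COLOR_RGB2HSV); m=cv2.inRange(hsv,(0,0,200),(179,40,255)); m[:,:345]=0;m[:,398:]=0;m[:155]=0;m[210:]=0
pts=np.array([onz(c,u,v,.012)[:2]*1000 for v,u in np.argwhere(m)],np.float32);r=cv2.minAreaRect(pts);print('pad',r,np.median(P[m>0][:,2]))
for t in ('scene0','w1'):
  B=cloud(load(t)); B=B[(B[...,2]>.03)&(B[...,2]<.085)&(B[...,0]>.63)&(B[...,0]<.66)&(abs(B[...,1]-.066)<.075)];f=np.polyfit(B[:,1],B[:,0],1); print(np.degrees(f[0]),np.polyval(f,.066))
for s,y0 in ((1,.152),(-1,-.019)):
  q=P[(P[...,2]>.03)&(P[...,2]<.08)&(P[...,0]>.52)&(P[...,0]<.62)&(abs(P[...,1]-y0)<.012)]
  if len(q)>20: f=np.polyfit(q[:,0],q[:,1],1); print('side',s,len(q),np.degrees(f[0]),np.polyval(f,.537))
E
```

```text
thick 4365 [466.8 123.5] [93.7 61.8] 89.5 z 0.11153262645435118
thin 2399 [466.6  10.7] [43.2 91.1] 0.7 z 0.1373524766262828
px [354 170  27  26 434] z [0.01576656 0.01791007 0.04508785]
flange 267 [532.1  68.3] [37.9 35.8] 38.4 circ [532.6  67.6] 19.3
rim 120 [533.1  66.9] [22.1 22.5] 89.4 circ [533.   66.9] 12.1
pad ((539.2109985351562, 65.97737121582031), (61.666019439697266, 63.170074462890625), 89.42789459228516) 0.0119130070989196
0.5707362369051535 0.6498589621968932
0.36904587894482904 0.6502498719792977
side 1 262 -0.8002546802281202 0.1540443327739601
side -1 1159 0.9847351573898505 -0.022665683993858703
```

Request:
{"fn": "apply_moves", "kwargs": {
  "motion": [
    [0.017,-0.318,-0.15,0,0,0],
    [0,0,-0.3,0,0,0],
    [0,0,-0.3,0,0,0],
    [0,0,-0.3,0,0,0],
    [0,0,-0.3,0,0,0],
    [0,0,-0.3,0,0,0],
    [0,0,-0.15,0,0,0],
    [0,0,-0.043,0,0,0]
  ]
}}

```text
time: 3.15
tool_pos: [0.4652, 0.011, 0.0905]
tcp_rot: [-0.001, 0.711, 0.703, -0.001]
contact_force: [0.9, -0.2, -0.3]
gripper_width: 0.997
grip_force: 0.0
```

Request:
{"fn": "apply_moves", "kwargs": {
  "motion": [
    [0,0,0,0,0,0],
    [0,0,0,0,0,0],
    [0,0,0,0,0,0],
    [0,0,0,0,0,0],
    [0,0,0,0,0,0],
    [0,0,0,0,0,0],
    [0,0,0,0,0,0],
    [0,0,0,0,0,0]
  ],
  "grip": 0.3,
  "squeeze": 50
}}

```text
time: 4.15
tool_pos: [0.4677, 0.0111, 0.0933]
tcp_rot: [0.001, 0.711, 0.704, 0.001]
contact_force: [-2.5, -0.9, 7.4]
gripper_width: 0.512
grip_force: 50.6
```

Request:
{"fn": "apply_moves", "kwargs": {
  "motion": [
    [0,0,0.2,0,0,0],
    [0,0,0.33,0,0,0],
    [0,0,0.337,0,0,0],
    [0.178,-0.36,0,0,0,0],
    [0.178,-0.36,0,0,0,0],
    [0.178,-0.36,0,0,0,0],
    [0.178,-0.36,0,0,0,0],
    [0.178,-0.36,0,0,0,0]
  ]
}}

```text
time: 5.15
tool_pos: [0.6008, -0.2604, 0.2217]
tcp_rot: [-0.0, 0.711, 0.703, 0.0]
contact_force: [0.8, 0.8, -2.6]
gripper_width: 0.505
grip_force: 51.4
```

Request:
{"fn": "apply_moves", "kwargs": {
  "motion": [
    [0,-0.073,0,0,0,0],
    [0,0,-0.2,0,0,0],
    [0,0,-0.25,0,0,0],
    [0,0,-0.2,0,0,0],
    [0,0,-0.12,0,0,0],
    [0,0,-0.07,0,0,0],
    [0,0,0,0,0,0],
    [0,0,0,0,0,0]
  ]
}}

```text
time: 6.15
tool_pos: [0.6006, -0.2696, 0.0966]
tcp_rot: [0.001, 0.711, 0.704, 0.0]
contact_force: [0.8, -0.8, -2.4]
gripper_width: 0.51
grip_force: 51.2
```

Request:
{"fn": "apply_moves", "kwargs": {
  "motion": [
    [0,0,-0.006,0,0,0],
    [0,0,-0.006,0,0,0],
    [0,0,-0.004,0,0,0],
    [0,0,0,0,0,0],
    [0,0,0,0,0,0],
    [0,0,0,0,0,0],
    [0,0,0,0,0,0],
    [0,0,0,0,0,0]
  ]
}}

```text
time: 7.15
tool_pos: [0.6006, -0.2697, 0.0948]
tcp_rot: [0.001, 0.711, 0.704, 0.0]
contact_force: [-2.5, 2.4, 5.9]
gripper_width: 0.508
grip_force: 52.0
```

Request:
{"fn": "apply_moves", "kwargs": {
  "motion": [
    [0,0,0,0,0,0],
    [0,0,0,0,0,0],
    [0,0,0,0,0,0],
    [0,0,0,0,0,0],
    [0,0,0.1,0,0,0],
    [0,0,0.2,0,0,0],
    [0,0,0.4,0,0,0],
    [0,0,0.4,0,0,0]
  ],
  "grip": 1
}}

```text
time: 8.15
tool_pos: [0.5999, -0.2695, 0.2612]
tcp_rot: [0.0, 0.711, 0.704, 0.0]
contact_force: [2.4, -0.7, -0.4]
gripper_width: 0.997
grip_force: 0.0
```

Request:
{"fn": "apply_moves", "kwargs": {
  "motion": [
    [-0.127,0.37,0,0,0,0],
    [-0.127,0.37,0,0,0,0],
    [-0.127,0.37,0,0,0,0],
    [-0.127,0.37,0,0,0,0],
    [-0.127,0.37,0,0,0,0],
    [-0.127,0.37,0,0,0,0],
    [-0.127,0.37,0,0,0,0],
    [0,0.03,0,0,0,0]
  ]
}}

```text
time: 9.15
tool_pos: [0.4656, 0.1263, 0.2599]
tcp_rot: [0.0, 0.709, 0.706, 0.001]
contact_force: [-0.1, -1.3, -0.5]
gripper_width: 1.006
grip_force: 0.0
```

Run:
```python
from h import *
c=shot('top','t2');bricks(c);s=shot('scene','s2');bricks(s); print(state()['tool_pos'],state()['tcp_rot'])
P=cloud(c);q=P[(P[...,2]>.13)&(P[...,2]<.147)&(P[...,0]>.4)&(abs(P[...,1]+.27)<.08)];r=cv2.minAreaRect((q[:,:2]*1000).astype(np.float32));print(r,np.median(q[:,2]))
```

```text
thick none
thin none
thick 1161 [465.2 125.5] [97.4 62. ] 89.5 z 0.1117287479712912
thin none
[0.46711985 0.1239006  0.25952824] [7.50934884e-04 7.09977826e-01 7.04223394e-01 5.78443153e-04]
((740.3843994140625, -271.85760498046875), (327.58966064453125, 158.2640380859375), 0.5284754633903503) 0.1397060654226604
```

Request:
{"fn": "apply_moves", "kwargs": {
  "motion": [
    [0,0,-0.3,0,0,0],
    [0,0,-0.3,0,0,0],
    [0,0,-0.3,0,0,0],
    [0,0,-0.2,0,0,0],
    [0,0,-0.12,0,0,0],
    [0,0,-0.08,0,0,0],
    [0,0,0,0,0,0],
    [0,0,0,0,0,0]
  ]
}}

```text
time: 10.25
tool_pos: [0.4679, 0.1231, 0.0643]
tcp_rot: [0.001, 0.711, 0.703, 0.001]
contact_force: [-0.7, 1.3, 0.2]
gripper_width: 1.0
grip_force: 0.0
```

Request:
{"fn": "apply_moves", "kwargs": {
  "motion": [
    [0,0,0,0,0,0],
    [0,0,0,0,0,0],
    [0,0,0,0,0,0],
    [0,0,0,0,0,0],
    [0,0,0,0,0,0],
    [0,0,0,0,0,0],
    [0,0,0,0,0,0],
    [0,0,0,0,0,0]
  ],
  "grip": 0.4,
  "squeeze": 50
}}

```text
time: 11.25
tool_pos: [0.4673, 0.1234, 0.0644]
tcp_rot: [0.001, 0.711, 0.704, 0.0]
contact_force: [-2.1, -0.7, 5.9]
gripper_width: 0.721
grip_force: 54.1
```

Request:
{"fn": "apply_moves", "kwargs": {
  "motion": [
    [0,0,0.2,0,0,0],
    [0,0,0.33,0,0,0],
    [0,0,0.337,0,0,0],
    [-0.016,-0.38,0,0,0,0],
    [-0.016,-0.38,0,0,0,0],
    [-0.016,-0.38,0,0,0,0],
    [-0.016,-0.38,0,0,0,0],
    [-0.016,-0.38,0,0,0,0]
  ]
}}

```text
time: 12.25
tool_pos: [0.4541, -0.1631, 0.1931]
tcp_rot: [-0.0, 0.711, 0.704, 0.0]
contact_force: [1.0, -0.3, -3.4]
gripper_width: 0.72
grip_force: 56.6
```

Request:
{"fn": "apply_moves", "kwargs": {
  "motion": [
    [0,-0.36,0,0,0,0],
    [0,-0.363,0,0,0,0],
    [0,0,-0.25,0,0,0],
    [0,0,-0.25,0,0,0],
    [0,0,-0.2,0,0,0],
    [0,0,-0.1,0,0,0],
    [0,0,-0.04,0,0,0],
    [0,0,0,0,0,0]
  ]
}}

```text
time: 13.25
tool_pos: [0.4553, -0.2703, 0.068]
tcp_rot: [0.0, 0.711, 0.704, 0.0]
contact_force: [-0.2, 0.4, -3.7]
gripper_width: 0.723
grip_force: 56.4
```

Request:
{"fn": "apply_moves", "kwargs": {
  "motion": [
    [0,0,-0.006,0,0,0],
    [0,0,-0.006,0,0,0],
    [0,0,-0.004,0,0,0],
    [0,0,0,0,0,0],
    [0,0,0,0,0,0],
    [0,0,0,0,0,0],
    [0,0,0,0,0,0],
    [0,0,0,0,0,0]
  ]
}}

```text
time: 14.25
tool_pos: [0.4555, -0.2708, 0.0661]
tcp_rot: [0.001, 0.711, 0.703, 0.0]
contact_force: [-1.5, -0.8, 5.7]
gripper_width: 0.724
grip_force: 57.3
```

Request:
{"fn": "apply_moves", "kwargs": {
  "motion": [
    [0,0,0,0,0,0],
    [0,0,0,0,0,0],
    [0,0,0,0,0,0],
    [0,0,0,0,0,0],
    [0,0,0.1,0,0,0],
    [0,0,0.2,0,0,0],
    [0,0,0.4,0,0,0],
    [0,0,0.4,0,0,0]
  ],
  "grip": 1
}}

```text
time: 15.25
tool_pos: [0.4546, -0.2698, 0.2327]
tcp_rot: [0.0, 0.711, 0.704, 0.0]
contact_force: [1.4, -0.4, -0.0]
gripper_width: 1.002
grip_force: 0.0
```

Request:
{"fn": "apply_moves", "kwargs": {
  "motion": [
    [0.08,0.37,0,0,0,0],
    [0.08,0.37,0,0,0,0],
    [0.08,0.37,0,0,0,0],
    [0.08,0.37,0,0,0,0],
    [0.08,0.37,0,0,0,0],
    [0.08,0.37,0,0,0,0],
    [0.04,0.027,0,0,0,0],
    [0,0,0,0,0,0]
  ]
}}

```text
time: 16.25
tool_pos: [0.5333, 0.067, 0.2308]
tcp_rot: [0.001, 0.71, 0.704, 0.0]
contact_force: [-0.7, 0.1, 0.9]
gripper_width: 1.001
grip_force: 0.0
```

Run:
```python
from h import *
c=shot('wrist','w3'); print(state()['tool_pos'],state()['tcp_rot']); brass(c,(.5,.57,.03,.1),.017,.044)
```

```text
[0.53295746 0.06621055 0.23062623] [ 3.56584063e-04  7.10844074e-01  7.03349538e-01 -3.71685937e-05]
px [302 192  37  36 613] z [0.01571343 0.01742475 0.04470252]
flange 403 [533.5  68.5] [36.2 38.8] 89.5 circ [533.4  67.2] 19.4
rim 203 [533.7  67.3] [23.4 23.1] 75.2 circ [533.5  67.4] 12.0
```

View pics/w3.png

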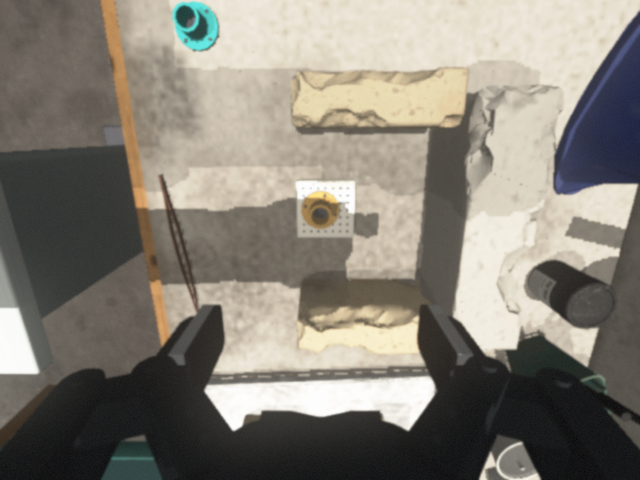

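The view shows the round part at (320,210) on the pad, which spans (296–355, 180–238). The hearth front is clear. Descending.

Request:
{"fn": "apply_moves", "kwargs": {
  "motion": [
    [0.003,0,-0.3,0,0,0],
    [0,0,-0.3,0,0,0],
    [0,0,-0.3,0,0,0],
    [0,0,-0.25,0,0,0],
    [0,0,-0.16,0,0,0],
    [0,0,-0.1,0,0,0],
    [0,0,0,0,0,0],
    [0,0,0,0,0,0]
  ]
}}

```text
time: 17.3
tool_pos: [0.5344, 0.0665, 0.0198]
tcp_rot: [0.001, 0.711, 0.703, 0.001]
contact_force: [-0.1, 0.6, 0.7]
gripper_width: 1.001
grip_force: 0.0
```

Request:
{"fn": "apply_moves", "kwargs": {
  "motion": [
    [0,0,0,0,0,0],
    [0,0,0,0,0,0],
    [0,0,0,0,0,0],
    [0,0,0,0,0,0],
    [0,0,0,0,0,0],
    [0,0,0,0,0,0],
    [0,0,0,0,0,0],
    [0,0,0,0,0,0]
  ],
  "grip": 0.1,
  "squeeze": 40
}}

```text
time: 18.3
tool_pos: [0.5336, 0.067, 0.0191]
tcp_rot: [0.0, 0.711, 0.704, 0.0]
contact_force: [-1.3, -0.0, 5.6]
gripper_width: 0.27
grip_force: 39.3
```

Run:
```python
from h import *
c=load('w3');P=cloud(c);hsv=cv2.cvtColor(c['image'],cv2.COLOR_RGB2HSV); 
for lo in (150,200):
  m=cv2.inRange(hsv,(0,0,lo),(179,45,255)); m[:,:290]=0;m[:,362:]=0;m[:172]=0;m[245:]=0
  l,lab,st,ce=cv2.connectedComponentsWithStats(m); i=1+np.argmax(st[1:,4])
  pts=np.array([onz(c,u,v,.012)[:2]*1000 for v,u in np.argwhere(lab==i)],np.float32);print('pad',cv2.minAreaRect(pts),np.median(P[lab==i][:,2]))
for t in ('s2','top0'): 
  c=load(t)
  brass(c,(.42,.5,.38,.46),.005,.032)
```

```text
pad ((540.3942260742188, 66.88449096679688), (80.12104797363281, 78.69585418701172), 89.51744842529297) 0.011222406977887834
pad ((539.989501953125, 85.34310913085938), (35.95591354370117, 82.4494857788086), 79.56079864501953) 0.011366387931914105
px [264 396  30  28 430] z [0.0027072  0.00705747 0.03373959]
flange 276 [458.2 421.6] [39.7 39.5] 86.3 circ [458.6 420.9] 26.6
rim 84 [457.8 421.5] [21.6 24.9] 40.4 circ [457.7 421.6] 12.9
px [153 291  17  17 236] z [0.00082898 0.00800374 0.03595218]
flange 156 [459.2 419.4] [40.  39.5] 89.4 circ [460.2 419.5] 25.7
rim 43 [461.  419.6] [22.1 21.8] 89.4 circ [461. 420.] 12.3
```

Run:
```python
from h import *
for t in ('top0','scene0','w3'):
  P=cloud(load(t)); q=P[(P[...,2]>.16)&(P[...,2]<.6)&(P[...,1]>.0)&(P[...,1]<.45)&(P[...,0]>.55)&(P[...,0]<1)]
  for y in np.arange(.0,.45,.05):
    k=q[(q[:,1]>=y)&(q[:,1]<y+.05)]
    if len(k)>20:print(t,round(y,2),len(k),'x2%',np.percentile(k[:,0],2).round(3),'z',np.percentile(k[:,2],[2,98]).round(3))
```

```text
top0 0.0 3128 x2% 0.753 z [0.197 0.591]
top0 0.05 4041 x2% 0.723 z [0.18 0.59]
top0 0.1 3818 x2% 0.684 z [0.171 0.584]
top0 0.15 2999 x2% 0.674 z [0.176 0.589]
top0 0.2 2706 x2% 0.681 z [0.174 0.593]
top0 0.25 2251 x2% 0.821 z [0.173 0.597]
top0 0.3 2296 x2% 0.821 z [0.171 0.567]
top0 0.35 2289 x2% 0.822 z [0.17  0.569]
top0 0.4 1518 x2% 0.785 z [0.161 0.596]
scene0 0.0 3524 x2% 0.755 z [0.175 0.421]
scene0 0.05 4077 x2% 0.722 z [0.172 0.529]
scene0 0.1 4752 x2% 0.684 z [0.171 0.548]
scene0 0.15 5041 x2% 0.675 z [0.174 0.561]
scene0 0.2 3831 x2% 0.68 z [0.169 0.546]
scene0 0.25 3827 x2% 0.82 z [0.169 0.559]
scene0 0.3 4518 x2% 0.82 z [0.17  0.563]
scene0 0.35 5683 x2% 0.82 z [0.171 0.563]
scene0 0.4 7177 x2% 0.794 z [0.162 0.591]
w3 0.05 23562 x2% 0.552 z [0.253 0.326]
w3 0.1 4823 x2% 0.673 z [0.162 0.209]
w3 0.15 4575 x2% 0.669 z [0.181 0.21 ]
```

Request:
{"fn": "apply_moves", "kwargs": {
  "motion": [
    [0,0,0.1,0,0,0],
    [0,0,0.25,0,0,0],
    [0,0,0.3,0,0,0],
    [0,0,0.25,0,0,0],
    [0,0,0,0,0,0],
    [0,0,0,0,0,0],
    [0,0,0,0,0,0],
    [0,0,0,0,0,0]
  ]
}}

```text
time: 19.3
tool_pos: [0.5323, 0.0669, 0.1523]
tcp_rot: [-0.001, 0.711, 0.704, -0.001]
contact_force: [0.5, 0.7, -1.9]
gripper_width: 0.27
grip_force: 39.6
```

Request:
{"fn": "apply_moves", "kwargs": {
  "motion": [
    [0,0.37,0,0,0,0],
    [0,0.37,0,0,0,0],
    [0,0.37,0,0,0,0],
    [0,0.37,0,0,0,0],
    [0.15,0.37,0,0,0,0],
    [0.207,0.013,0,0,0,0],
    [0,0,-0.2,0,0,0],
    [0,0,-0.2,0,0,0]
  ]
}}

```text
time: 20.3
tool_pos: [0.5872, 0.3466, 0.092]
tcp_rot: [0.0, 0.711, 0.704, -0.0]
contact_force: [0.7, 0.2, -2.4]
gripper_width: 0.268
grip_force: 39.7
```

Request:
{"fn": "apply_moves", "kwargs": {
  "motion": [
    [0,0,-0.2,0,0,0],
    [0,0,-0.12,0,0,0],
    [0,0,-0.07,0,0,0],
    [0,0,-0.03,0,0,0],
    [0,0,0,0,0,0],
    [0,0,0,0,0,0],
    [0,0,0,0,0,0],
    [0,0,0,0,0,0]
  ]
}}

```text
time: 21.3
tool_pos: [0.5872, 0.3465, 0.0311]
tcp_rot: [0.0, 0.711, 0.704, 0.0]
contact_force: [1.1, 0.3, -1.5]
gripper_width: 0.267
grip_force: 39.7
```

Request:
{"fn": "apply_moves", "kwargs": {
  "motion": [
    [0,0,-0.006,0,0,0],
    [0,0,-0.006,0,0,0],
    [0,0,-0.003,0,0,0],
    [0,0,0,0,0,0],
    [0,0,0,0,0,0],
    [0,0,0,0,0,0],
    [0,0,0,0,0,0],
    [0,0,0,0,0,0]
  ]
}}

```text
time: 22.3
tool_pos: [0.5869, 0.3464, 0.0291]
tcp_rot: [0.0, 0.711, 0.704, 0.0]
contact_force: [-2.2, -1.6, 6.3]
gripper_width: 0.266
grip_force: 40.2
```

Request:
{"fn": "apply_moves", "kwargs": {
  "motion": [
    [0,0,0,0,0,0],
    [0,0,0,0,0,0],
    [0,0,0,0,0,0],
    [0,0,0,0,0,0],
    [0,0,0.1,0,0,0],
    [0,0,0.2,0,0,0],
    [0,0,0.4,0,0,0],
    [0,0,0.4,0,0,0]
  ],
  "grip": 1
}}

```text
time: 23.3
tool_pos: [0.5866, 0.3463, 0.196]
tcp_rot: [0.0, 0.711, 0.704, 0.0]
contact_force: [1.4, 1.2, 0.6]
gripper_width: 1.001
grip_force: 0.0
```

Request:
{"fn": "apply_moves", "kwargs": {
  "motion": [
    [-0.28,0.16,0.1,0,0,0],
    [-0.28,0.16,0.1,0,0,0],
    [-0.29,0.165,0,0,0,0],
    [0,0,0,0,0,0],
    [0,0,0,0,0,0],
    [0,0,0,0,0,0],
    [0,0,0,0,0,0],
    [0,0,0,0,0,0]
  ]
}}

```text
time: 24.3
tool_pos: [0.46, 0.4187, 0.2232]
tcp_rot: [0.0, 0.711, 0.703, -0.0]
contact_force: [0.6, -0.3, -0.1]
gripper_width: 0.997
grip_force: 0.0
```

Run:
```python
from h import *
c=shot('wrist','w4'); print(state()['tool_pos'],state()['tcp_rot']); brass(c,(.41,.51,.37,.47),.005,.032); brass(c,(.53,.65,.3,.4),.027,.054)
P=cloud(c); q=P[(P[...,2]>.016)&(P[...,2]<.027)&(abs(P[...,0]-.587)<.06)&(abs(P[...,1]-.347)<.06)]; print(cv2.minAreaRect((q[:,:2]*1000).astype(np.float32)))
```

```text
[0.45982508 0.41876577 0.22317855] [ 7.23126432e-06  7.10966028e-01  7.03226341e-01 -1.41450437e-04]
px [302 188  39  38 981] z [0.00378991 0.00511545 0.03238687]
flange 764 [461.  421.6] [40.4 40.2] 86.8 circ [461.1 421.7] 27.2
rim 176 [461.1 421.2] [23.8 22.3] 88.9 circ [460.9 421.2] 12.0
px [ 418  259   39   39 1106] z [0.02514031 0.02843762 0.05423626]
flange 609 [587.2 344.2] [40.8 48.1] 9.4 circ [589.2 343.5] 25.4
rim 282 [585.7 348.8] [22.1 25.9] 45.6 circ [585.6 348.4] 13.1
((593.16650390625, 356.011474609375), (93.05552673339844, 92.26990509033203), 9.58452320098877)
```

View pics/w4.png

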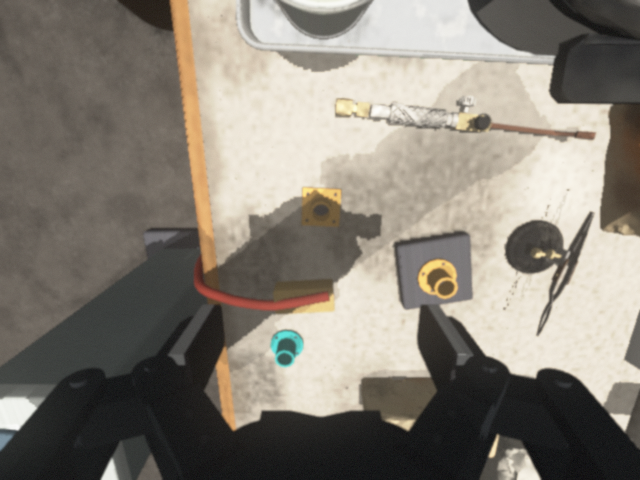

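The square part is at (321,208) and the torch at (290,297), clear of each other. The round part sits on the steel block at (437,277), so I'll check how well it's centred.

Run:
```python
from h import *
def go(c,t):
    P=cloud(c);hsv=cv2.cvtColor(c['image'],cv2.COLOR_RGB2HSV)
    reg=(P[...,2]>.016)&(P[...,2]<.06)&(abs(P[...,0]-.587)<.055)&(abs(P[...,1]-.347)<.055)
    brassm=cv2.inRange(hsv,(10,90,60),(34,255,255))>0
    dark=reg&(P[...,2]<.026)&~brassm
    l,lab,st,ce=cv2.connectedComponentsWithStats((dark).astype(np.uint8)); i=1+np.argmax(st[1:,4])
    pts=np.array([onz(c,u,v,.022)[:2]*1000 for v,u in np.argwhere(lab==i)],np.float32); r=cv2.minAreaRect(pts)
    print(t,'block',np.round(r[0],1),np.round(r[1],1),round(r[2],1))
    q=P[reg&(P[...,2]>.04)]
    print('  rim depth: n',len(q),cv2.minEnclosingCircle((q[:,:2]*1000).astype(np.float32)),np.median(q[:,2]))
    k=reg&brassm&(P[...,2]<.033); pts=np.array([onz(c,u,v,.027)[:2]*1000 for v,u in np.argwhere(k)],np.float32)
    print('  flange',cv2.minAreaRect(pts))
go(load('w4'),'w4')
for n in('top','scene'): go(shot(n,n+'4'),n)
c=load('top4')['image'];s=load('w4')['image']
cv2.imwrite('pics/blk.png',np.hstack([cv2.resize(c[220:275,160:220],(400,367)),cv2.resize(s[225:315,385:485],(400,367))])[:,:,::-1])
```

```text
w4 block [586.3 350.2] [79.1 80.3] 9.6
  rim depth: n 423 ((587.1707153320312, 347.3993835449219), 11.879055976867676) 0.050618892830744375
  flange ((590.2265014648438, 345.8425598144531), (42.228111267089844, 49.407737731933594), 68.2495346069336)
top block [586.7 345.8] [80.  81.9] 9.3
  rim depth: n 49 ((586.4672241210938, 344.5867919921875), 12.368402481079102) 0.05441608684115167
  flange ((586.9777221679688, 345.5733337402344), (39.34633255004883, 41.77253341674805), 89.87519836425781)
scene block [584.4 349.8] [81.7 81.9] 9.4
  rim depth: n 104 ((584.4158935546875, 346.203369140625), 12.944539070129395) 0.04847217993948984
  flange ((584.9615478515625, 346.7424011230469), (42.17292785644531, 41.96705627441406), 71.501953125)
```

View pics/blk.png

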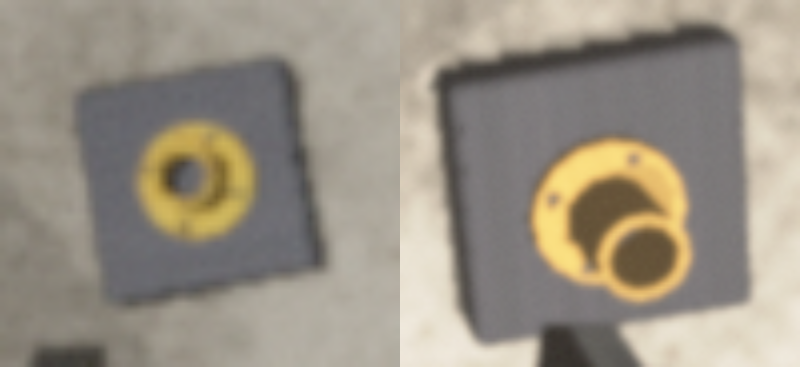

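The part is centred on the block to within about 2 mm. Now grasping the square part.

Request:
{"fn": "apply_moves", "kwargs": {
  "motion": [
    [0.005,0.015,-0.3,0,0,-0.028],
    [0,0,-0.3,0,0,0],
    [0,0,-0.3,0,0,0],
    [0,0,-0.25,0,0,0],
    [0,0,-0.17,0,0,0],
    [0,0,-0.11,0,0,0],
    [0,0,0,0,0,0],
    [0,0,0,0,0,0]
  ]
}}

```text
time: 25.45
tool_pos: [0.4611, 0.422, 0.0101]
tcp_rot: [0.0, 0.726, 0.688, 0.001]
contact_force: [-0.0, -0.0, 0.5]
gripper_width: 1.0
grip_force: 0.0
```

Request:
{"fn": "apply_moves", "kwargs": {
  "motion": [
    [0,0,0,0,0,0],
    [0,0,0,0,0,0],
    [0,0,0,0,0,0],
    [0,0,0,0,0,0],
    [0,0,0,0,0,0],
    [0,0,0,0,0,0],
    [0,0,0,0,0,0],
    [0,0,0,0,0,0]
  ],
  "grip": 0.1,
  "squeeze": 40
}}

```text
time: 26.45
tool_pos: [0.4605, 0.4216, 0.0093]
tcp_rot: [0.0, 0.726, 0.688, 0.0]
contact_force: [0.4, -0.3, 5.1]
gripper_width: 0.26
grip_force: 40.0
```

Request:
{"fn": "apply_moves", "kwargs": {
  "motion": [
    [0,0,0.1,0,0,0],
    [0,0,0.35,0,0,0],
    [0,0,0.4,0,0,0],
    [0,0,0.1,0,0,0.028],
    [0.082,-0.37,0,0,0,0],
    [0.082,-0.37,0,0,0,0],
    [0.082,-0.37,0,0,0,0],
    [0.082,-0.37,0,0,0,0]
  ]
}}

```text
time: 27.45
tool_pos: [0.509, 0.1976, 0.1516]
tcp_rot: [-0.0, 0.711, 0.704, -0.0]
contact_force: [1.3, 0.3, -1.2]
gripper_width: 0.254
grip_force: 39.4
```

Request:
{"fn": "apply_moves", "kwargs": {
  "motion": [
    [0.082,-0.37,0,0,0,0],
    [0.082,-0.37,0,0,0,0],
    [0.035,-0.148,0,0,0,0],
    [0,0,-0.25,0,0,0],
    [0,0,-0.25,0,0,0],
    [0,0,-0.2,0,0,0],
    [0,0,-0.1,0,0,0],
    [0,0,-0.04,0,0,0]
  ]
}}

```text
time: 28.45
tool_pos: [0.5387, 0.0662, 0.025]
tcp_rot: [-0.0, 0.711, 0.704, -0.0]
contact_force: [0.5, -1.0, -1.6]
gripper_width: 0.258
grip_force: 39.5
```

Request:
{"fn": "apply_moves", "kwargs": {
  "motion": [
    [0,0,-0.01,0,0,0],
    [0,0,-0.006,0,0,0],
    [0,0,0,0,0,0],
    [0,0,0,0,0,0],
    [0,0,0,0,0,0],
    [0,0,0,0,0,0],
    [0,0,0,0,0,0],
    [0,0,0,0,0,0]
  ]
}}

```text
time: 29.45
tool_pos: [0.5392, 0.0662, 0.023]
tcp_rot: [0.0, 0.711, 0.704, 0.0]
contact_force: [-0.4, -0.1, -1.8]
gripper_width: 0.257
grip_force: 39.5
```

Request:
{"fn": "apply_moves", "kwargs": {
  "motion": [
    [0,0,-0.005,0,0,0],
    [0,0,-0.004,0,0,0],
    [0,0,-0.003,0,0,0],
    [0,0,-0.002,0,0,0],
    [0,0,0,0,0,0],
    [0,0,0,0,0,0],
    [0,0,0,0,0,0],
    [0,0,0,0,0,0]
  ]
}}

```text
time: 30.45
tool_pos: [0.5391, 0.0662, 0.0213]
tcp_rot: [0.0, 0.711, 0.704, 0.0]
contact_force: [-2.6, 0.3, 5.2]
gripper_width: 0.258
grip_force: 40.2
```

Contact made. Release, rise, and check.

Request:
{"fn": "apply_moves", "kwargs": {
  "motion": [
    [0,0,0,0,0,0],
    [0,0,0,0,0,0],
    [0,0,0,0,0,0],
    [0,0,0,0,0,0],
    [0,0,0.1,0,0,0],
    [0,0,0.2,0,0,0],
    [0,0,0.4,0,0,0],
    [0,0,0.4,0,0,0]
  ],
  "grip": 1
}}

```text
time: 31.45
tool_pos: [0.5388, 0.0662, 0.1884]
tcp_rot: [0.0, 0.711, 0.704, 0.0]
contact_force: [1.4, -0.4, 0.6]
gripper_width: 1.0
grip_force: 0.0
```

Request:
{"fn": "apply_moves", "kwargs": {
  "motion": [
    [0,0,0.2,0,0,0],
    [0,0,0.1,0,0,0],
    [0,0,0,0,0,0],
    [0,0,0,0,0,0],
    [0,0,0,0,0,0],
    [0,0,0,0,0,0],
    [0,0,0,0,0,0],
    [0,0,0,0,0,0]
  ]
}}

```text
time: 32.45
tool_pos: [0.5392, 0.0662, 0.2308]
tcp_rot: [-0.0, 0.711, 0.704, -0.0]
contact_force: [0.7, -0.4, -0.3]
gripper_width: 1.0
grip_force: 0.0
```

Run:
```python
from h import *
c=shot('wrist','w5'); print(state()['tool_pos'],state()['tcp_rot']); brass(c,(.49,.59,.02,.11),.017,.044)
im=c['image'][150:260,260:390]; cv2.imwrite('pics/pad.png',cv2.resize(im,None,fx=5,fy=5)[:,:,::-1])
```

```text
[0.53919888 0.06620977 0.23087839] [1.58340361e-05 7.10659617e-01 7.03536002e-01 4.38682609e-05]
px [ 302  192   38   37 1022] z [0.01582735 0.01717732 0.04454694]
flange 768 [539.7  66.2] [39.6 39.7] 89.5 circ [539.2  66.5] 26.6
rim 226 [539.7  66.1] [24.  23.2] 72.0 circ [539.7  66.2] 12.3
```

View pics/pad.png

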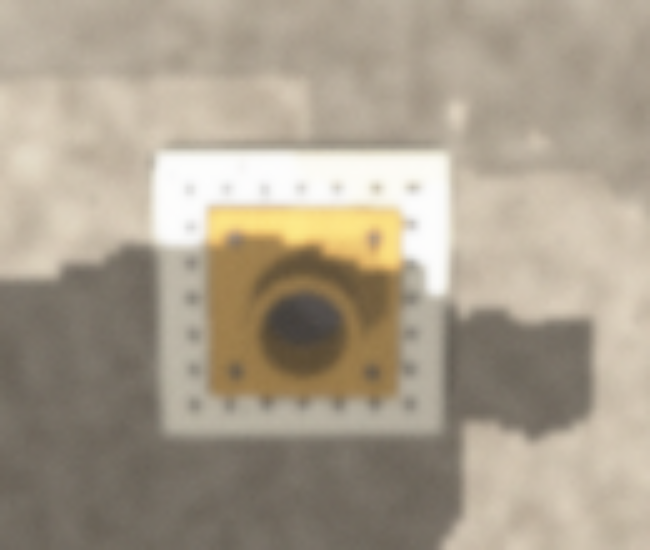

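The square part is centred on the pad and square to it: flange centre (305,301) against pad centre (304,292), the difference being parallax. Now the bricks, thick one first.

Request:
{"fn": "apply_moves", "kwargs": {
  "motion": [
    [-0.093,-0.374,0,0,0,0],
    [-0.093,-0.374,0,0,0,0],
    [-0.093,-0.374,0,0,0,0],
    [-0.093,-0.374,0,0,0,0],
    [-0.093,-0.374,0,0,0,0],
    [-0.093,-0.374,0,0,0,0],
    [0,0,0,0,0,0],
    [0,0,0,0,0,0]
  ]
}}

```text
time: 33.5
tool_pos: [0.4554, -0.2701, 0.2308]
tcp_rot: [-0.0, 0.711, 0.703, 0.0]
contact_force: [0.6, -0.1, -0.4]
gripper_width: 0.996
grip_force: 0.0
```

Run:
```python
from h import *
c=shot('top','t6'); P=cloud(c)
for z0,z1,x0 in((.106,.122,.455),(.131,.149,.60)):
  q=P[(P[...,2]>z0)&(P[...,2]<z1)&(abs(P[...,0]-x0)<.05)&(abs(P[...,1]+.27)<.07)]
  if len(q)>50: print(len(q),cv2.minAreaRect((q[:,:2]*1000).astype(np.float32)),np.median(q[:,2]))
for _ in range(3):print(state()['tool_pos'],state()['tcp_rot'])
```

```text
858 ((454.85113525390625, -265.64544677734375), (83.82478332519531, 58.16864776611328), 88.6968994140625) 0.11477657471233974
663 ((598.4227294921875, -269.1769714355469), (90.11691284179688, 42.173152923583984), 89.4581527709961) 0.13970513934185838
[ 0.45561019 -0.26948916  0.23087671] [-2.33310770e-04  7.10365471e-01  7.03832931e-01  2.21167459e-04]
[ 0.45561019 -0.26948916  0.23087671] [-2.33310770e-04  7.10365471e-01  7.03832931e-01  2.21167459e-04]
[ 0.45561019 -0.26948916  0.23087671] [-2.33310770e-04  7.10365471e-01  7.03832931e-01  2.21167459e-04]
```

Request:
{"fn": "apply_moves", "kwargs": {
  "motion": [
    [0,-0.003,-0.3,0,0,0],
    [0,0,-0.3,0,0,0],
    [0,0,-0.25,0,0,0],
    [0,0,-0.15,0,0,0],
    [0,0,-0.096,0,0,0],
    [0,0,0,0,0,0],
    [0,0,0,0,0,0],
    [0,0,0,0,0,0]
  ]
}}

```text
time: 34.55
tool_pos: [0.4564, -0.2714, 0.0677]
tcp_rot: [0.001, 0.711, 0.704, 0.0]
contact_force: [-0.2, -0.1, 0.8]
gripper_width: 0.994
grip_force: 0.0
```

Request:
{"fn": "apply_moves", "kwargs": {
  "motion": [
    [0,0,0,0,0,0],
    [0,0,0,0,0,0],
    [0,0,0,0,0,0],
    [0,0,0,0,0,0],
    [0,0,0,0,0,0],
    [0,0,0,0,0,0],
    [0,0,0,0,0,0],
    [0,0,0,0,0,0]
  ],
  "grip": 0.4,
  "squeeze": 50
}}

```text
time: 35.55
tool_pos: [0.4556, -0.2712, 0.0672]
tcp_rot: [0.0, 0.711, 0.703, -0.0]
contact_force: [-1.9, 0.1, 6.2]
gripper_width: 0.72
grip_force: 54.5
```

Request:
{"fn": "apply_moves", "kwargs": {
  "motion": [
    [0,0,0.2,0,0,0],
    [0,0,0.33,0,0,0],
    [0,0,0.337,0,0,0],
    [0.015,0.375,0,0,0,0],
    [0.015,0.375,0,0,0,0],
    [0.015,0.375,0,0,0,0],
    [0.015,0.375,0,0,0,0],
    [0.014,0.375,0,0,0,0]
  ]
}}

```text
time: 36.55
tool_pos: [0.4658, 0.0122, 0.1958]
tcp_rot: [-0.001, 0.711, 0.703, -0.0]
contact_force: [1.3, 0.0, -4.2]
gripper_width: 0.72
grip_force: 56.4
```

Request:
{"fn": "apply_moves", "kwargs": {
  "motion": [
    [0,0.375,0,0,0,0],
    [0,0.3,0,0,0,0],
    [0,0.078,0,0,0,0],
    [0,0,-0.25,0,0,0],
    [0,0,-0.25,0,0,0],
    [0,0,-0.2,0,0,0],
    [0,0,-0.1,0,0,0],
    [0,0,-0.04,0,0,0]
  ]
}}

```text
time: 37.55
tool_pos: [0.4652, 0.1225, 0.0691]
tcp_rot: [-0.001, 0.711, 0.703, -0.001]
contact_force: [-0.2, -0.5, -3.6]
gripper_width: 0.719
grip_force: 56.3
```

Request:
{"fn": "apply_moves", "kwargs": {
  "motion": [
    [0,0,-0.01,0,0,0],
    [0,0,-0.005,0,0,0],
    [0,0,0,0,0,0],
    [0,0,0,0,0,0],
    [0,0,0,0,0,0],
    [0,0,0,0,0,0],
    [0,0,0,0,0,0],
    [0,0,0,0,0,0]
  ]
}}

```text
time: 38.55
tool_pos: [0.4666, 0.1233, 0.0683]
tcp_rot: [0.0, 0.711, 0.704, 0.0]
contact_force: [0.4, 0.6, -3.7]
gripper_width: 0.715
grip_force: 56.3
```

Request:
{"fn": "apply_moves", "kwargs": {
  "motion": [
    [0,0,-0.006,0,0,0],
    [0,0,-0.005,0,0,0],
    [0,0,-0.004,0,0,0],
    [0,0,-0.003,0,0,0],
    [0,0,0,0,0,0],
    [0,0,0,0,0,0],
    [0,0,0,0,0,0],
    [0,0,0,0,0,0]
  ]
}}

```text
time: 39.55
tool_pos: [0.4665, 0.1232, 0.0658]
tcp_rot: [0.0, 0.711, 0.704, -0.0]
contact_force: [-3.0, -2.3, 4.0]
gripper_width: 0.719
grip_force: 56.9
```

Request:
{"fn": "apply_moves", "kwargs": {
  "motion": [
    [0,0,0,0,0,0],
    [0,0,0,0,0,0],
    [0,0,0,0,0,0],
    [0,0,0.05,0,0,0],
    [0,0,0.15,0,0,0],
    [0,0,0.3,0,0,0],
    [0,0,0.4,0,0,0],
    [0,0,0.4,0,0,0]
  ],
  "grip": 1
}}

```text
time: 40.55
tool_pos: [0.4662, 0.1233, 0.2629]
tcp_rot: [0.0, 0.711, 0.704, 0.0]
contact_force: [1.9, 0.1, -0.2]
gripper_width: 1.0
grip_force: 0.0
```

Request:
{"fn": "apply_moves", "kwargs": {
  "motion": [
    [0.12,-0.374,0,0,0,0],
    [0.12,-0.374,0,0,0,0],
    [0.12,-0.374,0,0,0,0],
    [0.13,-0.374,0,0,0,0],
    [0.13,-0.374,0,0,0,0],
    [0.13,-0.374,0,0,0,0],
    [0.14,-0.374,0,0,0,0],
    [0,0,0,0,0,0]
  ]
}}

```text
time: 41.55
tool_pos: [0.6004, -0.2735, 0.2586]
tcp_rot: [-0.0, 0.712, 0.702, -0.0]
contact_force: [-0.1, 1.0, -0.6]
gripper_width: 0.995
grip_force: 0.0
```

Run:
```python
from h import *
print(state()['tool_pos'],state()['tcp_rot'])
for n in('top','scene'): print(n);bricks(shot(n,n+'7'))
```

```text
[ 0.6004397  -0.27353459  0.25856258] [-4.26315482e-04  7.12360617e-01  7.01813328e-01 -4.71459040e-04]
top
thick 1068 [464.7 122.2] [92.4 59.9] 89.2 z 0.11275273629164398
thin none
scene
thick 1165 [464.5 123. ] [99.3 62.2] 88.9 z 0.11160884954347194
thin none
```

Run:
```python
from h import *
for a,b in(('top0','top7'),('scene0','scene7'),('t2','top7'),('s2','scene7')):
    for t in(a,b):
        P=cloud(load(t)); q=P[(P[...,2]>.104)&(P[...,2]<.121)&(abs(P[...,0]-.465)<.05)&(abs(P[...,1]-.123)<.055)]
        if len(q)<50: print(t,'none');continue
        lo=np.percentile(q[:,:2],[3,97],axis=0)*1000; m=lo.mean(0)
        # yaw: slope of x-edge mid along y
        ys=np.linspace(.085,.16,12); ed=[[y,np.mean(np.percentile(k,[4,96]))] for y in ys if len(k:=q[abs(q[:,1]-y)<.004][:,0])>10]
        ed=np.array(ed); print(t,'mid',m.round(2),'mean',(q[:,:2].mean(0)*1000).round(2),'yaw',-np.degrees(np.polyfit(ed[:,0],ed[:,1],1)[0]).round(2))
print(state()['tool_pos'],state()['tcp_rot'])
```

```text
top0 mid [465.53 124.24] mean [465.24 124.76] yaw 0.39
top7 mid [465.54 122.17] mean [465.21 123.1 ] yaw 0.3
scene0 mid [464.25 127.16] mean [463.41 129.37] yaw 2.37
scene7 mid [463.88 126.22] mean [463.03 128.64] yaw 1.22
t2 none
top7 mid [465.54 122.17] mean [465.21 123.1 ] yaw 0.3
s2 mid [464.36 126.69] mean [463.49 129.4 ] yaw 2.58
scene7 mid [463.88 126.22] mean [463.03 128.64] yaw 1.22
[ 0.59992722 -0.26969375  0.26022886] [-4.76693715e-04  7.11043583e-01  7.03147764e-01  1.32970251e-04]
```

Back within about 1 mm, and square. Now the thin brick.

Request:
{"fn": "apply_moves", "kwargs": {
  "motion": [
    [0.002,0,-0.3,0,0,0],
    [0,0,-0.3,0,0,0],
    [0,0,-0.25,0,0,0],
    [0,0,-0.15,0,0,0],
    [0,0,-0.1,0,0,0],
    [0,0,0,0,0,0],
    [0,0,0,0,0,0],
    [0,0,0,0,0,0]
  ]
}}

```text
time: 42.65
tool_pos: [0.6013, -0.2698, 0.0971]
tcp_rot: [0.001, 0.711, 0.704, 0.0]
contact_force: [1.0, 0.8, -0.6]
gripper_width: 1.002
grip_force: 0.0
```

Request:
{"fn": "apply_moves", "kwargs": {
  "motion": [
    [0,0,0,0,0,0],
    [0,0,0,0,0,0],
    [0,0,0,0,0,0],
    [0,0,0,0,0,0],
    [0,0,0,0,0,0],
    [0,0,0,0,0,0],
    [0,0,0,0,0,0],
    [0,0,0,0,0,0]
  ],
  "grip": 0.3,
  "squeeze": 50
}}

```text
time: 43.65
tool_pos: [0.6004, -0.2695, 0.0959]
tcp_rot: [0.0, 0.711, 0.704, -0.0]
contact_force: [-2.3, 0.1, 4.7]
gripper_width: 0.506
grip_force: 51.9
```

Request:
{"fn": "apply_moves", "kwargs": {
  "motion": [
    [0,0,0.2,0,0,0],
    [0,0,0.33,0,0,0],
    [0,0,0.337,0,0,0],
    [-0.178,0.36,0,0,0,0],
    [-0.178,0.36,0,0,0,0],
    [-0.178,0.36,0,0,0,0],
    [-0.178,0.36,0,0,0,0],
    [-0.178,0.36,0,0,0,0]
  ]
}}

```text
time: 44.65
tool_pos: [0.4652, 0.0026, 0.2244]
tcp_rot: [-0.001, 0.711, 0.703, -0.0]
contact_force: [0.8, 0.4, -2.8]
gripper_width: 0.507
grip_force: 52.2
```

Request:
{"fn": "apply_moves", "kwargs": {
  "motion": [
    [-0.002,0.073,0,0,0,0],
    [0,0,-0.25,0,0,0],
    [0,0,-0.25,0,0,0],
    [0,0,-0.2,0,0,0],
    [0,0,-0.1,0,0,0],
    [0,0,-0.05,0,0,0],
    [0,0,0,0,0,0],
    [0,0,0,0,0,0]
  ]
}}

```text
time: 45.65
tool_pos: [0.4674, 0.0114, 0.0988]
tcp_rot: [0.001, 0.711, 0.703, 0.0]
contact_force: [0.6, -0.1, -3.1]
gripper_width: 0.506
grip_force: 52.5
```

Request:
{"fn": "apply_moves", "kwargs": {
  "motion": [
    [0,0,-0.012,0,0,0],
    [0,0,-0.008,0,0,0],
    [0,0,-0.005,0,0,0],
    [0,0,-0.003,0,0,0],
    [0,0,-0.002,0,0,0],
    [0,0,0,0,0,0],
    [0,0,0,0,0,0],
    [0,0,0,0,0,0]
  ]
}}

```text
time: 46.65
tool_pos: [0.4667, 0.0116, 0.0943]
tcp_rot: [0.0, 0.711, 0.704, 0.0]
contact_force: [-3.5, 0.9, 5.1]
gripper_width: 0.508
grip_force: 53.5
```

Contact made. Release, retreat up and away, and check.

Request:
{"fn": "apply_moves", "kwargs": {
  "motion": [
    [0,0,0,0,0,0],
    [0,0,0,0,0,0],
    [0,0,0,0,0,0],
    [0,0,0.05,0,0,0],
    [0,0,0.15,0,0,0],
    [0,0,0.3,0,0,0],
    [0,0,0.4,0,0,0],
    [0,0,0.4,0,0,0]
  ],
  "grip": 1
}}

```text
time: 47.65
tool_pos: [0.4662, 0.0116, 0.2909]
tcp_rot: [0.0, 0.711, 0.704, 0.0]
contact_force: [1.1, -0.4, -0.6]
gripper_width: 0.998
grip_force: 0.0
```

Request:
{"fn": "apply_moves", "kwargs": {
  "motion": [
    [0,0.1,0.2,0,0,0],
    [0,0.1,0.2,0,0,0],
    [0,0.11,0.1,0,0,0],
    [0,0,0,0,0,0],
    [0,0,0,0,0,0],
    [0,0,0,0,0,0],
    [0,0,0,0,0,0],
    [0,0,0,0,0,0]
  ]
}}

```text
time: 48.65
tool_pos: [0.4664, 0.0578, 0.3633]
tcp_rot: [-0.0, 0.711, 0.703, -0.0]
contact_force: [-0.3, 0.6, 0.2]
gripper_width: 0.999
grip_force: 0.0
```

Run:
```python
from h import *
c=shot('wrist','w8'); bricks(load('w1')); bricks(c); print(state()['tool_pos'])
brass(c,(.49,.59,.02,.11),.017,.044)
```

```text
thick 4365 [466.8 123.5] [93.7 61.8] 89.5 z 0.11153262645435118
thin 2399 [466.6  10.7] [43.2 91.1] 0.7 z 0.1373524766262828
thick 4484 [466.4 122.4] [95.  61.9] 89.4 z 0.1115228372579562
thin 2466 [466.4  11.6] [43.4 90.5] 0.3 z 0.13740860204380012
[0.4664692  0.05789412 0.3634219 ]
px [357 171  29  28 654] z [0.01553332 0.01726303 0.04484232]
flange 477 [539.2  65.5] [38.9 40.1] 89.5 circ [539.2  66.1] 26.6
rim 121 [539.2  65.8] [22.7 22.8] 46.1 circ [539.3  65.7] 12.0
```

View pics/w8.png

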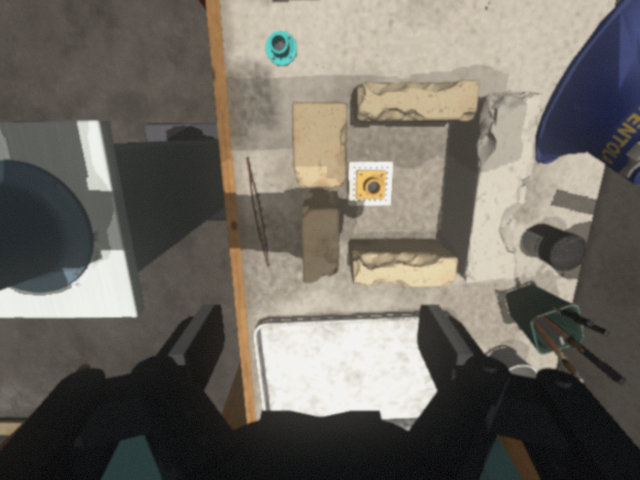

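The wrist view shows both bricks back at (320,144) and (320,243), within about 1 mm of where they stood. The square part is centred on the pad at (371,184), the tray is empty, and the robot touches nothing. Handing in.

```bash
python3 -c "
from bench import *
print(sign_off())"
```

```text
the job is handed in; nothing more can be done
None
```

The job is done and handed in at about 49 s: the round part is on the bench block (within about 2 mm of its middle), the square part is centred on the soldering block, and both bricks are back within about 1 mm of where they stood and square to the hearth; the jar and third-hand stand were left alone.

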